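# Draw out the sample tray by its lip

### The arm

A 6-joint arm with a two-finger parallel gripper is mounted at the origin on a cart in front of the work surface, level with it; the furniture and walls round the work are solid. World frame = base frame: x ahead of the robot, y to its left, z up, the work surface at z = 0. Lengths are in m, angles in rad, forces in N, time in s.
With the tool pointing down it reaches from about 0.35 to 0.975 m from the base axis. Payload 7.1 kg.
Tool frame: the origin (TCP) lies midway between the tips of the shut fingers; the grasp point (between the pads) lies bot.hold_point_z behind it (bot.hold_point_z is the distance from the TCP to the grasp point, in m); x points along the fingers, y is the direction in which the jaws open and shut, and the axes are right-handed (so a half turn about x gives the same grasp; the last joint's range is limited). The gripper opens to 88 mm and grips with 3 to 60 N. Pads are 20 mm wide; open, the fingers measure 115 mm over their backs; the gripper's body (75 mm by 178 mm) begins 61 mm behind the grasp point.
Start: joints at [1.185, 0.423, 1.63, -0, 1.089, -0.019], TCP at [0.224, 0.583, 0.195] pointing down, gripper open.
Joint ranges: [-3, 3], [-0.9, 2.11], [0.09, 2.58], [-1.31, 4.45], [0.11, 2.69], [-2.54, 2.54]. Speed limits (rad/s): [2.39, 2.39, 3.01, 3.14, 3.14, 3.14].

### API

Orientations are given as a unit quaternion [w, x, y, z].
In Python, from rig import bot, claw, kinematics, readout, optics, order gives the robot as it stands. The module is installed in compiled form; this text tells all that it offers. Calls block until the motion is done:
- bot.goto(position, orientation): joint-space move of the TCP to a pose.
- bot.line_to(position, v=0.15, ori=None, until_force=None): straight line of the TCP; ori=None keeps the orientation; v is the mean speed in m/s. With until_force (N) it stops when the force on the tool has changed by that much, and returns True; else False.
- bot.move_j(angles): joint-space move.
- claw.gripper_to(opening): finger opening in m; the grip force is fixed at half the most; returns when the fingers have stopped.
- bot.pause(seconds).
- kinematics.solve_ik(position, orientation): joint angles nearest the present ones, or None.
- readout.get_state(): the state.
- optics.grab_frame(name): name is "side" or "top" or "wrist"; returns a dict with "image" (384x512x3 uint8, red, green, blue), "range_z" (384x512 float32, m along the optical axis (not along the pixel's ray), 0 where there is no reading), "fx", "fy", "cx", "cy" (pixels), "D" ([k1, k2, p1, p2, k3] as OpenCV has them; the pictures are not rectified), "T" (4x4, takes a point from camera to world coordinates). Camera axes: x right, y down, z forward; pixel columns grow to the right and rows downward; lengths in m; the calibration is good to about 2 mm. A picture is of the moment at which its call begins.
A pose or a line that the arm cannot do raises bot.MotionError and nothing moves.
- order.hand_in(): hands the job in, once; it reports no verdict.
Trained networks look in a picture, given as the dict that the camera call returned (one of the last four; its "shot" number tells which), for a name from the list of things; names that differ only in an ending like _2 or _b are one class to them, and where a whole thing is asked for, a point or a joint stands for the part that bears it (a point fixed in the world has none). Each returns a list of dicts, best first, with "p" (0 to 1); they miss things now and then, are a little off and sometimes report something else, mostly with a low value. They report only what shows in the picture. A call takes as long as a camera call.
- optics.recognise(picture, query): "box" ([left, top, right, bottom] as shares, 0 to 1, of the picture: columns of its width, rows of its height, round what is visible of it).
The state is a dict: "clock": time; "joint_pos": joint angles; "dq": joint speeds; "joint_efforts": joint torques, N m; "ee_pos": TCP position; "tcp_rot": TCP orientation; "force": force on the tool from outside, world axes, zero at the start; "moment": the same for the moment, N m; "width": finger opening in m.
Only numpy, scipy, OpenCV 4.12 (cv2) and the standard library are available. Lean on these libraries where they do the work, as an engineer would, in place of code of your own. Each camera call takes 0.05 s, during which the arm holds its last target.

### The job

One tray of the station is standing out with nothing in it: push it fully home with the fingertips first. Then hook a fingertip behind the lip of the tray that carries the blue-capped vial, draw that tray gently out to its stop, and leave it there with its vial upright in the holder. Only one tray may be out at a time; do not pinch the lips, do not touch, tip or lift any vial, and leave the third tray and the things around the station alone.

Things in the scene. Friction and masses are not known exactly. Their poses are not given: they have to be found in the camera images.
- station: fixed station, bed 166 x 292 mm, with three trays side by side, 90 mm apart, their order varying. A clear hood covers the rear: top 102 mm above the bench, front edge 81 mm in +x of this origin. Origin: at bench height below the front panel of the middle tray when closed; +x points into the station (trays are drawn out along -x), +y along the row of trays, z up
- sample_tray (a joint): how far the tray with the BLUE-capped vial is drawn out, m: 0 closed (as it starts), 0.100 against its stop. Slides with about 1.5 N of friction and stays where left. Every tray: grey plastic, 84 mm wide, 76 mm clear between low side walls (top 32 mm above the bench), floor 18 mm above the bench; 81 mm of bare floor between the lip and a yellow two-well vial holder
- empty_tray (a joint): how far the tray without any vial is drawn out, m: 0 closed (home), 0.100 at its stop; it starts standing 60 to 90 mm out. Same tray and slide as the others
- spare_tray (a joint): how far the tray with the black-capped and the white-capped vial is drawn out, m: 0 closed, where it starts and stays
- sample_front: grey front panel of the tray with the blue-capped vial, the outer half of its lip: 6 mm thick, 84 mm wide, from 14 to 42 mm above the bench. Origin at its centre; -x is the way the tray is drawn out, +x pushes it home, z up. It moves with the tray
- sample_strip: black rubber strip, the inner half of the lip of the tray with the blue-capped vial: 4 mm thick, 74 mm wide, 18 to 38 mm above the bench (tray floor at 18 mm). Origin at its centre, 5 mm in +x of the front panel's centre; the face for a hooking fingertip lies 2 mm in +x of this origin. Axes as for the front panel. It moves with the tray
- empty_front: grey front panel of the tray without vials, the outer half of its lip: 6 mm thick, 84 mm wide, from 14 to 42 mm above the bench. Origin at its centre; -x is the way the tray is drawn out, +x pushes it home, z up. It moves with the tray
- empty_strip: black rubber strip, the inner half of the lip of the tray without vials: 4 mm thick, 74 mm wide, 18 to 38 mm above the bench (tray floor at 18 mm). Origin at its centre, 5 mm in +x of the front panel's centre; the face for a hooking fingertip lies 2 mm in +x of this origin. Axes as for the front panel. It moves with the tray
- blue_vial: loose glass vial with a blue cap, 28 mm across, 60 mm tall, standing in a well of the sample tray, 108 mm in +x of that tray's front panel centre. Origin at the centre of its underside, z up
- black_vial: loose glass vial with a black cap, 28 mm across, 60 mm tall, standing in a well of the spare tray, 108 mm in +x of that tray's front panel centre. Origin at the centre of its underside, z up
- white_vial: loose glass vial with a white cap, 28 mm across, 60 mm tall, standing in a well of the spare tray, 108 mm in +x of that tray's front panel centre. Origin at the centre of its underside, z up
- dropper_1: bystander, not to be disturbed: amber dropper bottle, 34 mm across, 97 mm tall. Origin at the centre of its underside
- beaker_1: bystander, not to be disturbed: film-covered glass beaker, 65 mm across, 85 mm tall. Origin at the centre of its underside
- side_timer: bystander, not to be disturbed: white kitchen-type timer, 66 x 66 x 18 mm. Origin at the centre of its underside
- steel_bowl: bystander, not to be disturbed: small empty steel bowl, 55 mm across, 28 mm tall. Origin at the centre of its underside

How it is judged:
On the way, in this order (a step that is already met when the one before it is completed fails the run):
1. the empty tray is pushed fully home (within 6 mm), the sample tray still closed (value of joint empty_tray below 0.006 m and value of joint sample_tray below 0.012 m), for 0.2 s.
2. the sample tray is being drawn out by a fingertip on the inner face of its lip (value of joint sample_tray above 0.02 m and contact force between the fingers and sample_strip above 0.3 N), for 0.1 s.
3. the sample tray is out at its stop (within 6 mm) (value of joint sample_tray above 0.094 m), for 0.2 s.
At the end, for the whole second after the job is handed in: the sample tray stands within 6 mm of its stop (0.100 m out), the other two trays are within 6 mm of closed, and the blue-capped vial stands at rest, upright (within 0.2 rad), in its holder; the other vials are upright too (value of joint sample_tray above 0.094 m and value of joint each of empty_tray, spare_tray below 0.006 m and angle between each of blue_vial, black_vial, white_vial's own z axis and vertical below 0.2 rad and x of blue_vial in the frame of sample_front between 0.09 and 0.116 m and z of blue_vial in the frame of sample_front below 0.004 m and linear speed of blue_vial below 0.02 m/s); the robot touches nothing.
It fails at once if the sample tray and the empty tray are both more than 20 mm out, or the third tray is drawn out more than 10 mm (value of joint each of sample_tray, empty_tray above 0.02 m or value of joint spare_tray above 0.01 m).
It fails at once if a lip is pinched (fingers press on its front panel and its inner strip at once) ((contact force between the fingers and sample_front above 2 N and contact force between the fingers and sample_strip above 2 N) or (contact force between the fingers and empty_front above 2 N and contact force between the fingers and empty_strip above 2 N)).
It fails at once if a vial is touched by the robot (contact force between any of the fingers, the arm and blue_vial above 0.5 N or contact force between any of the fingers, the arm and black_vial above 0.5 N or contact force between any of the fingers, the arm and white_vial above 0.5 N).
It fails at once if a vial is tipped over 0.4 rad or lifted 15 mm, or the sample tray is jerked out faster than 0.5 m/s (velocity of joint sample_tray above 0.5 m/s or angle between any of blue_vial, black_vial, white_vial's own z axis and vertical above 0.4 rad or height (world z) of any of blue_vial, black_vial, white_vial above 0.033 m).
It fails at once if a bystander is moved more than 15 mm (distance of any of dropper_1, beaker_1, side_timer, steel_bowl from where it was at the start of the episode above 0.015 m).
It also fails if it takes over 48 s, if anything falls off the work surface, if the arm or the gripper's body presses on something with over 40 N, if the wrist force passes 120 N, or if a joint passes its speed limit or range.

## Working session

There is one attempt and no reset: what is moved stays moved. The work goes in short steps, each a Python script; the robot and the scene stay as the last script left them, time stands still between calls to the robot, and variables do not carry over. Pictures are saved under pics/ and viewed, and the job is handed in when it is done.

```bash
mkdir -p pics; cat > h.py <<'E'
from rig import bot, claw, kinematics, readout, optics, order
import numpy as np, cv2
def save(f,n): cv2.imwrite('pics/'+n,f['image'][:,:,::-1])
def world(f,u,v):
    u=np.atleast_1d(u).astype(float);v=np.atleast_1d(v).astype(float)
    K=np.array([[f['fx'],0,f['cx']],[0,f['fy'],f['cy']],[0,0,1]])
    p=cv2.undistortPoints(np.stack([u,v],1)[:,None,:],K,np.array(f['D']))[:,0]
    z=f['range_z'][v.astype(int),u.astype(int)]
    P=np.stack([p[:,0]*z,p[:,1]*z,z],1)
    return P@f['T'][:3,:3].T+f['T'][:3,3]
def onplane(f,u,v,h):
    K=np.array([[f['fx'],0,f['cx']],[0,f['fy'],f['cy']],[0,0,1]])
    p=cv2.undistortPoints(np.array([[[float(u),float(v)]]]),K,np.array(f['D']))[0,0]
    d=f['T'][:3,:3]@np.array([p[0],p[1],1]);o=f['T'][:3,3]
    return o+d*(h-o[2])/d[2]
E
python3 - <<'E'
from h import *
for n in ['top','side','wrist']:
    f=optics.grab_frame(n);save(f,n+'0.png')
    print(n,f['T'].round(3).tolist(),f['fx'])
    if n!='wrist':
        for q in ['sample_front','empty_front','sample_strip','empty_strip','blue_vial','black_vial','white_vial','station','dropper_1','beaker_1','side_timer','steel_bowl']:
            for r in optics.recognise(f,q)[:2]:
                b=np.array(r['box'])*[512,384,512,384];c=((b[0]+b[2])/2,(b[1]+b[3])/2)
                print(q,round(r['p'],2),b.round(),world(f,*c)[0].round(3))
s=readout.get_state();print(s['clock'],s['tcp_rot'],bot.hold_point_z,s['width'])
E
```

```text
top [[0.007, -0.984, 0.179, 0.278], [-1.0, -0.007, -0.002, -0.017], [0.003, -0.179, -0.984, 1.542], [0.0, 0.0, 0.0, 1.0]] 394.77276376832435
sample_front 0.61 [249. 173. 266. 179.] [ 0.579 -0.01   0.044]
empty_front 0.47 [236. 198. 246. 200.] [0.491 0.053 0.037]
black_vial 0.33 [270. 150. 293. 179.] [ 0.634 -0.106  0.015]
white_vial 0.72 [127. 230. 151. 244.] [0.343 0.418 0.083]
station 0.65 [219. 128. 296. 171.] [ 0.669 -0.013  0.105]
dropper_1 0.64 [359. 171. 371. 181.] [ 0.581 -0.425  0.054]
beaker_1 0.55 [129. 228. 152. 245.] [0.344 0.412 0.084]
side_timer 0.6 [327. 178. 347. 199.] [ 0.54  -0.325  0.013]
steel_bowl 0.53 [164. 208. 179. 222.] [0.431 0.322 0.004]
steel_bowl 0.41 [271. 155. 294. 179.] [ 0.622 -0.111  0.015]
side [[0.305, -0.731, 0.611, -0.429], [-0.952, -0.238, 0.191, -0.302], [0.006, -0.64, -0.768, 1.278], [0.0, 0.0, 0.0, 1.0]] 496.2571888212403
sample_front 0.56 [245. 186. 268. 196.] [ 0.575 -0.011  0.029]
empty_front 0.53 [210. 201. 231. 208.] [0.483 0.082 0.034]
empty_front 0.23 [245. 158. 280. 196.] [ 0.651 -0.009  0.017]
blue_vial 0.31 [244. 185. 266. 195.] [ 0.579 -0.004  0.029]
black_vial 0.4 [292. 168. 300. 182.] [ 0.672 -0.119  0.046]
white_vial 0.74 [210. 200. 232. 211.] [0.483 0.079 0.031]
white_vial 0.61 [280. 164. 286. 179.] [ 0.674 -0.073  0.044]
station 0.69 [223. 129. 312. 203.] [ 0.697 -0.012  0.027]
dropper_1 0.61 [376. 205. 389. 229.] [ 0.577 -0.417  0.053]
beaker_1 0.94 [ 91. 194. 114. 225.] [0.316 0.402 0.083]
steel_bowl 0.73 [138. 190. 157. 207.] [0.448 0.325 0.011]
wrist [[0.359, 0.902, 0.237, 0.159], [0.933, -0.348, -0.092, 0.608], [-0.0, 0.255, -0.967, 0.385], [0.0, 0.0, 0.0, 1.0]] 324.98859522490534
1.35 [ 0.69525607  0.12894669  0.69524785 -0.12892707] 0.0187 0.08795038067720105
```

```bash
python3 - <<'E'
from h import *
a=cv2.imread('pics/top0.png')[110:230,200:320];b=cv2.imread('pics/side0.png')[120:220,195:325]
cv2.imwrite('pics/c1.png',cv2.resize(a,None,fx=5,fy=5,interpolation=cv2.INTER_CUBIC))
cv2.imwrite('pics/c2.png',cv2.resize(b,None,fx=6,fy=6,interpolation=cv2.INTER_CUBIC))
E
```

```text
(no output)
```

View pics/c1.png

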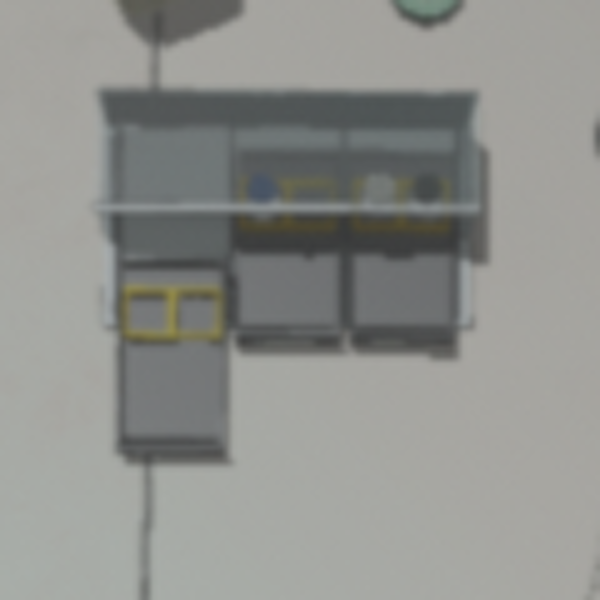

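View pics/c2.png

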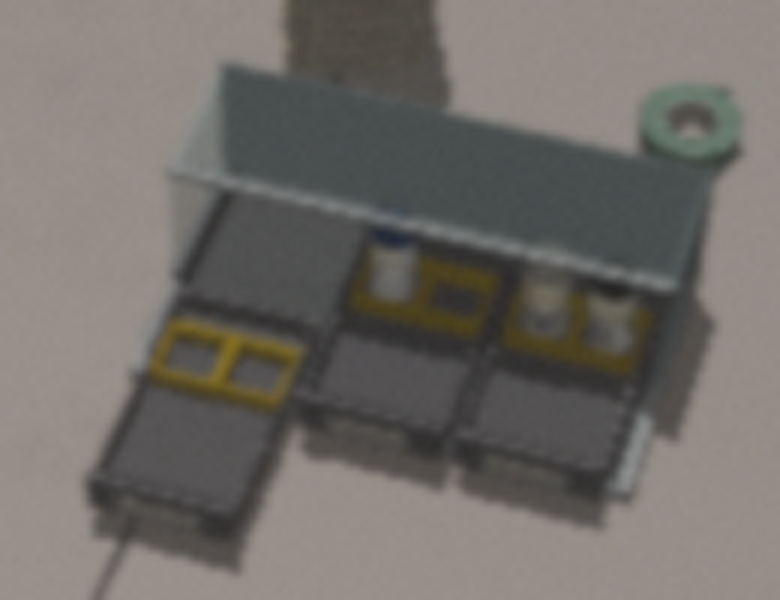

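View pics/top0.png

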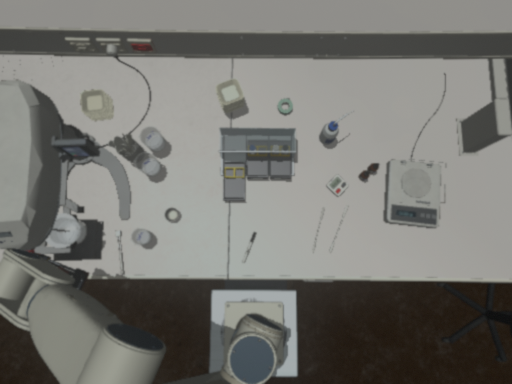

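```bash
python3 - <<'E'
from h import *
from scipy.spatial.transform import Rotation as Ro
s=readout.get_state();q=s['tcp_rot'];R=Ro.from_quat([q[1],q[2],q[3],q[0]]).as_matrix();print(R.round(3))
yaw=np.arctan2(R[1,1],R[0,1]);print(yaw)
ang=np.pi/2 if R[1,1]>0 else -np.pi/2
print(ang)
X=np.array([0,0,-1.]);Y=np.array([0,np.sin(ang),0]);Rn=np.stack([X,Y,np.cross(X,Y)],1)
qq=Ro.from_matrix(Rn).as_quat();qn=[qq[3],qq[0],qq[1],qq[2]];print(qn)
bot.goto([0.48,0.03,0.28],qn)
f=optics.grab_frame('wrist');save(f,'w1.png');np.save('w1.npy',f,allow_pickle=True)
for q in ['sample_front','empty_front','sample_strip','empty_strip','blue_vial','black_vial','white_vial']:
    for r in optics.recognise(f,q)[:2]:
        b=np.array(r['box'])*[512,384,512,384];c=((b[0]+b[2])/2,(b[1]+b[3])/2)
        print(q,round(r['p'],2),b.round(),world(f,*c)[0].round(3))
s=readout.get_state();print(s['clock'],s['ee_pos'],s['joint_pos'])
E
```

```text
[[ 0.     0.359  0.934]
 [ 0.     0.934 -0.359]
 [-1.     0.     0.   ]]
1.2040559653351963
1.5707963267948966
[np.float64(0.7071067811865475), np.float64(0.0), np.float64(0.7071067811865475), np.float64(0.0)]
sample_front 0.95 [205. 222. 260. 231.] [ 0.577 -0.007  0.04 ]
empty_front 0.65 [140. 220. 204. 280.] [ 0.481 -0.014  0.32 ]
empty_front 0.57 [263. 160. 327. 170.] [0.489 0.078 0.04 ]
empty_strip 0.55 [269. 166. 324. 171.] [0.494 0.081 0.04 ]
3.95 [0.47995801 0.03019636 0.27993304] [ 3.80678365e-02  1.08418519e-01  1.84899935e+00  2.53569357e-05
  1.18434605e+00 -1.53312239e+00]
```

View pics/w1.png

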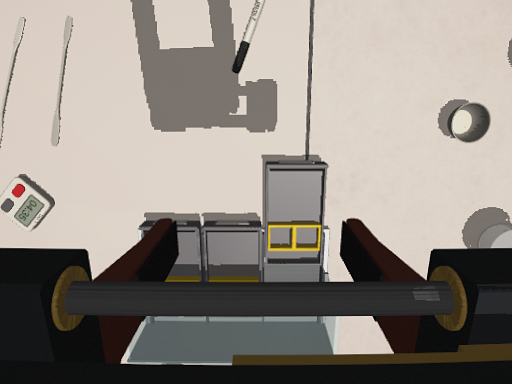

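```bash
python3 - <<'E'
from h import *
f=np.load('w1.npy',allow_pickle=True).item()
vv,uu=np.mgrid[120:285,135:335];P=world(f,uu.ravel(),vv.ravel())
print(f['T'][:3,3])
m=(P[:,2]>.036)&(P[:,2]<.047)&(P[:,0]<.62)
Q=P[m]
for lo,hi in [(.035,.13),(-.055,.035),(-.15,-.055)]:
    q=Q[(Q[:,1]>lo)&(Q[:,1]<hi)]
    q=q[q[:,0]<np.percentile(q[:,0],50)+.02]
    print(len(q),q[:,0].min(),np.median(q[:,0]),q[:,0].max(),'y',q[:,1].min(),q[:,1].max(),'z',np.median(q[:,2]),'slope',np.polyfit(q[:,1],q[:,0],1))
    print(np.histogram(q[:,0],bins=8))
a=f['image'][150:260,135:335,::-1];cv2.imwrite('pics/c3.png',cv2.resize(a,None,fx=4,fy=4,interpolation=cv2.INTER_CUBIC))
E
```

```text
[0.41029743 0.03013587 0.46998601]
452 0.48615400746486476 0.49106855358355667 0.49767645305599084 y 0.039455789943137705 0.1214341761079277 z 0.040488969648316914 slope [0.02189932 0.48965365]
(array([60, 79, 61, 62, 55, 53, 53, 29]), array([0.48615401, 0.48759431, 0.48903462, 0.49047492, 0.49191523,
       0.49335554, 0.49479584, 0.49623615, 0.49767645]))
386 0.5745997451523304 0.5781090253355141 0.584839360295328 y -0.05022961495313556 0.031484522500255276 z 0.040621841483594934 slope [4.19636261e-04 5.78785898e-01]
(array([103,  62,  51,  41,  28,   4,  48,  49]), array([0.57459975, 0.5758797 , 0.57715965, 0.5784396 , 0.57971955,
       0.5809995 , 0.58227946, 0.58355941, 0.58483936]))
211 0.5748932207374617 0.5778842207068071 0.5852334770506825 y -0.14005483773702015 -0.05640684852943298 z 0.04074176121300738 slope [0.00450747 0.57899329]
(array([64, 37, 31, 25,  9,  7, 17, 21]), array([0.57489322, 0.57618575, 0.57747828, 0.57877082, 0.58006335,
       0.58135588, 0.58264841, 0.58394095, 0.58523348]))
```

View pics/c3.png

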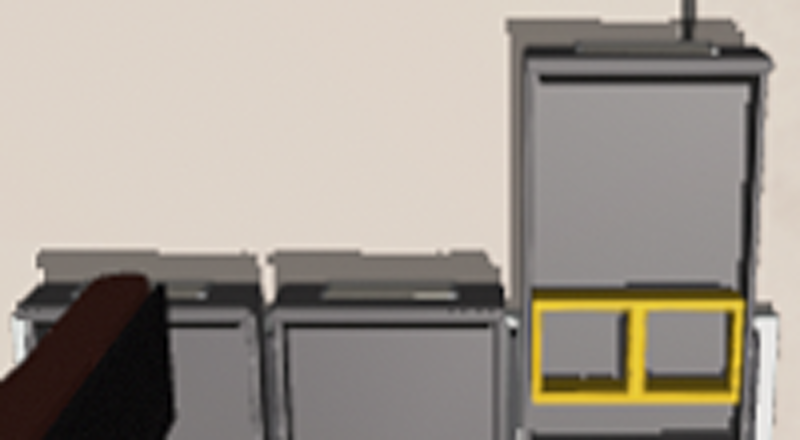

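```bash
python3 - <<'E'
from h import *
claw.gripper_to(0.0)
q=readout.get_state()['tcp_rot']
bot.line_to([0.44,0.080,0.10],v=0.25)
bot.line_to([0.44,0.080,0.030],v=0.12)
print(bot.line_to([0.58,0.080,0.030],v=0.05,until_force=10))
s=readout.get_state();print(s['clock'],s['ee_pos'],s['force'],s['width'])
bot.pause(0.3)
f=optics.grab_frame('top');save(f,'t2.png')
bot.line_to([s['ee_pos'][0]-.02,0.080,0.030],v=0.15)
bot.line_to([s['ee_pos'][0]-.02,0.060,0.16],v=0.25)
s=readout.get_state();print(s['clock'],s['ee_pos'],s['force'],s['width'])
f=optics.grab_frame('wrist');save(f,'w2.png');np.save('w2.npy',f,allow_pickle=True)
a=cv2.imread('pics/t2.png')[110:230,200:320]
cv2.imwrite('pics/c4.png',cv2.resize(a,None,fx=4,fy=4,interpolation=cv2.INTER_CUBIC))
vv,uu=np.mgrid[0:384,0:512];P=world(f,uu.ravel(),vv.ravel())
Q=P[(P[:,2]>.036)&(P[:,2]<.047)&(P[:,0]>.46)&(P[:,0]<.60)]
for lo,hi in [(.04,.12),(-.05,.03),(-.14,-.06)]:
    q=Q[(Q[:,1]>lo)&(Q[:,1]<hi)]
    if len(q): print(len(q),np.percentile(q[:,0],[0,5,50,100]),q[:,1].min(),q[:,1].max())
E
```

```text
False
9.8917 [0.57988646 0.08001599 0.03000498] [-0.19408459 -0.75410397  0.51856622] 0.00017743177621425647
11.2 [0.55962969 0.05998039 0.159308  ] [-0.17066078 -1.16266855 -0.55762047] 0.0003490722924008703
925 [0.48727013 0.4873304  0.49179091 0.49734419] 0.04020282805253472 0.11977960054652431
721 [0.5748653  0.57522615 0.57861919 0.5845751 ] -0.049644034088892966 0.029972547461960496
699 [0.57474652 0.57522112 0.57869059 0.58453481] -0.13988522887838234 -0.06010569694222036
```

View pics/w2.png

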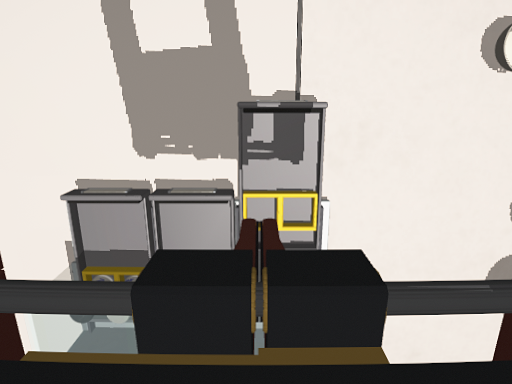

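View pics/c4.png

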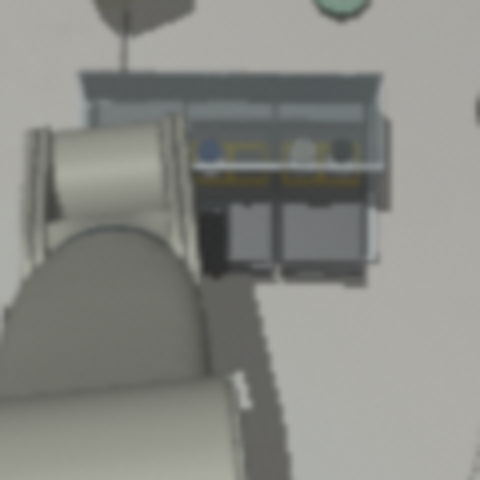

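```bash
python3 - <<'E'
from h import *
f=np.load('w2.npy',allow_pickle=True).item()
Ti=np.linalg.inv(f['T'])
K=np.array([[f['fx'],0,f['cx']],[0,f['fy'],f['cy']],[0,0,1]])
p,_=cv2.projectPoints(np.array([[.55963,.05998,.1593]])@Ti[:3,:3].T+Ti[:3,3],np.zeros(3),np.zeros(3),K,np.array(f['D']));print(p)
for u in (240,247,255,262,270,277):
  for v in (222,226,235,245): print(u,v,world(f,u,v)[0].round(3))
s=readout.get_state();print(s['clock'],s['ee_pos'],s['width'])
f=optics.grab_frame('side');save(f,'s2.png')
a=f['image'][50:250,130:400,::-1];cv2.imwrite('pics/c5.png',cv2.resize(a,None,fx=2.9,fy=2.9,interpolation=cv2.INTER_CUBIC))
a=f['image'][120:220,195:325,::-1];cv2.imwrite('pics/c6.png',cv2.resize(a,None,fx=6,fy=6,interpolation=cv2.INTER_CUBIC))
E
```

```text
[[[259.65925341 220.81506753]]]
240 222 [0.607 0.04  0.033]
240 226 [0.547 0.05  0.2  ]
240 235 [0.548 0.051 0.211]
240 245 [0.547 0.052 0.222]
247 222 [0.548 0.053 0.194]
247 226 [0.547 0.054 0.2  ]
247 235 [0.548 0.054 0.21 ]
247 245 [0.547 0.055 0.222]
255 222 [0.547 0.058 0.194]
255 226 [0.548 0.058 0.199]
255 235 [0.552 0.058 0.199]
255 245 [0.549 0.058 0.219]
262 222 [0.547 0.061 0.194]
262 226 [0.548 0.061 0.199]
262 235 [0.552 0.061 0.2  ]
262 245 [0.549 0.061 0.219]
270 222 [0.547 0.065 0.195]
270 226 [0.547 0.065 0.2  ]
270 235 [0.547 0.065 0.212]
270 245 [0.548 0.064 0.221]
277 222 [0.609 0.078 0.03 ]
277 226 [0.548 0.068 0.199]
277 235 [0.548 0.068 0.211]
277 245 [0.547 0.067 0.222]
11.25 [0.55890203 0.06000726 0.15845413] 0.00037712158640597717
```

View pics/c5.png

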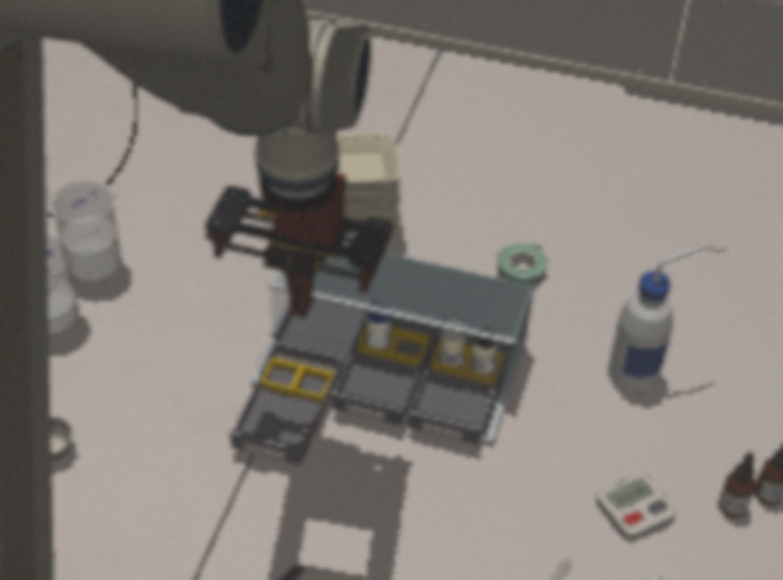

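View pics/c6.png

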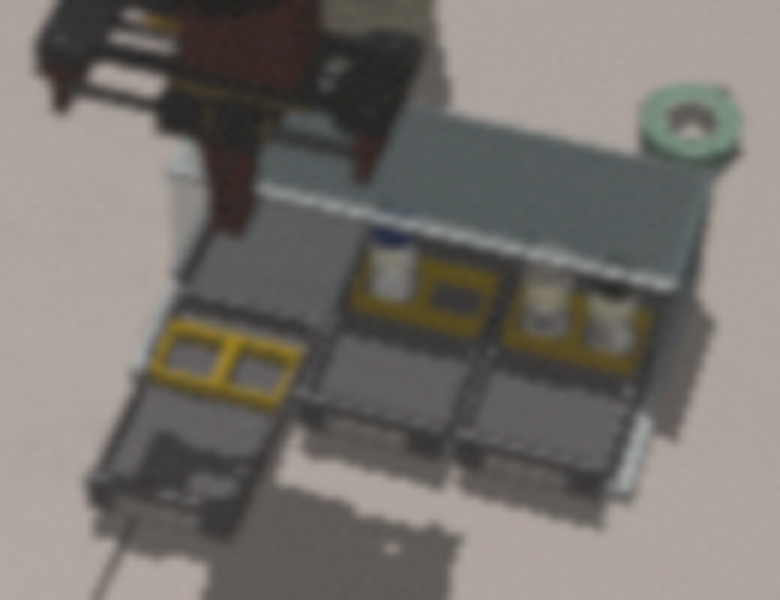

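```bash
python3 - <<'E'
from h import *
f=optics.grab_frame('side');s=readout.get_state()
Ti=np.linalg.inv(f['T'])
K=np.array([[f['fx'],0,f['cx']],[0,f['fy'],f['cy']],[0,0,1]])
e=s['ee_pos'];print(e,s['width'],s['joint_pos'])
for dz in (0,.0187,.033,.05):
  p,_=cv2.projectPoints((np.array([e])+[0,0,dz])@Ti[:3,:3].T+Ti[:3,3],np.zeros(3),np.zeros(3),K,np.array(f['D']));print(dz,p.ravel())
for v in range(146,166,1): print(v,*[world(f,u,v)[0].round(3) for u in (231,233,235)])
f=np.load('w2.npy',allow_pickle=True).item()
for v in range(214,228,1): print(v,world(f,247,v)[0].round(4),world(f,268,v)[0].round(4))
E
```

```text
[0.55867045 0.0600719  0.15802312] 0.0007752834597606856 [ 8.59150986e-02  3.79209953e-01  1.79741582e+00  4.00065928e-05
  9.68396542e-01 -1.48510655e+00]
0 [233.65888092 162.97510295]
0.0187 [233.5432537 158.7884917]
0.033 [233.45338629 155.53334138]
0.05 [233.34487984 151.60159922]
146 [0.549 0.063 0.24 ] [0.552 0.058 0.238] [0.548 0.051 0.245]
147 [0.549 0.064 0.235] [0.546 0.056 0.241] [0.55  0.051 0.239]
148 [0.551 0.064 0.229] [0.548 0.057 0.234] [0.546 0.05  0.238]
149 [0.548 0.064 0.228] [0.552 0.058 0.226] [0.551 0.052 0.229]
150 [0.552 0.065 0.22 ] [0.549 0.058 0.225] [0.543 0.049 0.233]
151 [0.551 0.065 0.216] [0.548 0.057 0.222] [0.549 0.051 0.223]
152 [0.547 0.063 0.217] [0.547 0.057 0.218] [0.549 0.051 0.218]
153 [0.548 0.064 0.211] [0.549 0.058 0.212] [0.55  0.052 0.213]
154 [0.543 0.062 0.212] [0.55  0.058 0.207] [0.552 0.052 0.207]
155 [0.547 0.064 0.204] [0.547 0.057 0.206] [0.553 0.053 0.202]
156 [0.547 0.064 0.2  ] [0.545 0.056 0.204] [0.55  0.052 0.2  ]
157 [0.547 0.064 0.195] [0.548 0.058 0.196] [0.552 0.053 0.194]
158 [0.548 0.064 0.19 ] [0.546 0.057 0.194] [0
[... 465 characters left out ...]

214 [0.6036 0.0466 0.018 ] [0.6036 0.0692 0.0182]
215 [0.6052 0.0465 0.0167] [0.6052 0.0692 0.0168]
216 [0.6062 0.0465 0.0172] [0.606  0.0692 0.0178]
217 [0.6076 0.0465 0.0164] [0.6069 0.0692 0.0184]
218 [0.5474 0.0533 0.1882] [0.5474 0.0643 0.1884]
219 [0.5476 0.0533 0.1893] [0.5475 0.0643 0.1896]
220 [0.5477 0.0534 0.1905] [0.5478 0.0643 0.1904]
221 [0.5475 0.0534 0.1926] [0.5473 0.0642 0.1933]
222 [0.5476 0.0535 0.194 ] [0.5479 0.0642 0.1931]
223 [0.5475 0.0535 0.1955] [0.5479 0.0641 0.1946]
224 [0.5472 0.0536 0.1978] [0.5473 0.0641 0.1975]
225 [0.5472 0.0537 0.1993] [0.547  0.064  0.1997]
226 [0.5472 0.0537 0.2004] [0.548  0.064  0.1986]
227 [0.5475 0.0538 0.2011] [0.5471 0.0639 0.2021]
```

```bash
python3 - <<'E'
from h import *
bot.line_to([0.45,0.080,0.12],v=0.25)
print(bot.line_to([0.45,0.080,0.0],v=0.12,until_force=6))
s=readout.get_state();print(s['clock'],s['ee_pos'],s['force'])
x=bot.line_to([0.52,0.080,0.0],v=0.06,until_force=10)
s=readout.get_state();print(x,s['clock'],s['ee_pos'],s['force'])
f=optics.grab_frame('wrist');save(f,'w3.png');np.save('w3.npy',f,allow_pickle=True)
vv,uu=np.mgrid[0:384,0:512];P=world(f,uu.ravel(),vv.ravel())
Q=P[(P[:,2]>.036)&(P[:,2]<.047)&(P[:,0]>.46)&(P[:,0]<.60)]
for lo,hi in [(.04,.12),(-.05,.03),(-.14,-.06)]:
    q=Q[(Q[:,1]>lo)&(Q[:,1]<hi)]
    if len(q): print(len(q),np.percentile(q[:,0],[0,5,50,100]),q[:,1].min(),q[:,1].max())
E
```

```text
False
13.125 [0.45058731 0.08007217 0.00047735] [0.48442679 0.41607311 0.42890141]
False 14.4417 [ 5.19933687e-01  7.99848025e-02 -8.79033724e-06] [0.41608988 0.48222906 1.42082827]
318 [0.50735255 0.50750134 0.50789006 0.51309563] 0.0702887745750112 0.08847010630851555
1724 [0.57407839 0.57515902 0.57667879 0.58640424] -0.04991762117547227 0.012314163745931306
```

View pics/w3.png

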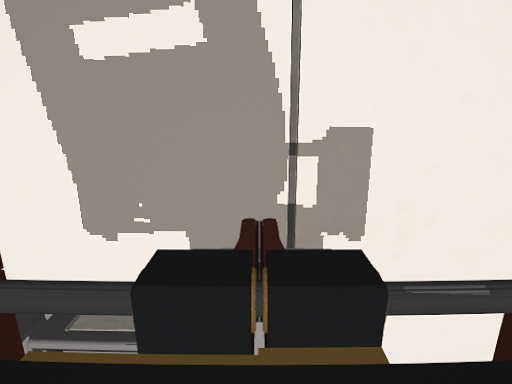

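```bash
python3 - <<'E'
from h import *
x=bot.line_to([0.575,0.080,0.0],v=0.05,until_force=10)
s=readout.get_state();print(x,s['clock'],s['ee_pos'],s['force'])
bot.pause(0.25)
s=readout.get_state();print(x,s['clock'],s['ee_pos'],s['force'])
bot.line_to([0.525,0.080,0.0],v=0.2)
bot.line_to([0.525,0.05,0.14],v=0.3)
f=optics.grab_frame('wrist');save(f,'w4.png');np.save('w4.npy',f,allow_pickle=True)
s=readout.get_state();print(s['clock'],s['ee_pos'],s['force'])
vv,uu=np.mgrid[0:384,0:512];P=world(f,uu.ravel(),vv.ravel())
Q=P[(P[:,2]>.036)&(P[:,2]<.047)&(P[:,0]>.46)&(P[:,0]<.60)]
for lo,hi in [(.04,.12),(-.05,.03),(-.14,-.06)]:
    q=Q[(Q[:,1]>lo)&(Q[:,1]<hi)]
    if len(q): print(len(q),np.percentile(q[:,0],[0,5,50,100]),q[:,1].min(),q[:,1].max())
E
```

```text
True 15.35 [ 0.5647093   0.07986635 -0.00061529] [ 0.10314335 -0.67559386 -0.44674401]
True 15.6 [ 0.56360136  0.07980459 -0.00095957] [ 0.00817057 -0.19664167  0.3411322 ]
16.6167 [0.52474386 0.05000389 0.13919897] [ 0.35501729 -0.24313426 -0.76297537]
522 [0.57492829 0.57533961 0.57810942 0.58570249] 0.06843722443578051 0.11948131585573024
800 [0.57451335 0.57527349 0.57806509 0.58534406] -0.049968034817052615 0.029350882197969014
795 [0.57467758 0.57543137 0.57824839 0.58564529] -0.13967751210024126 -0.06005406617398096
```

View pics/w4.png

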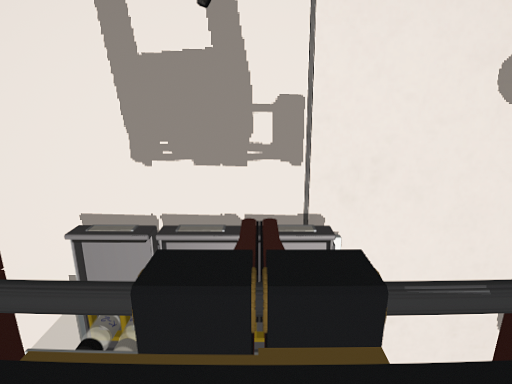

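```bash
python3 - <<'E'
from h import *
bot.line_to([0.607,-0.0095,0.12],v=0.25)
x=bot.line_to([0.607,-0.0095,-0.002],v=0.1,until_force=6)
s=readout.get_state();print(x,s['clock'],s['ee_pos'],s['force'])
x=bot.line_to([0.56,-0.0095,-0.002],v=0.05,until_force=8)
s=readout.get_state();print(x,s['clock'],s['ee_pos'],s['force'])
f=optics.grab_frame('side');a=f['image'][50:250,130:400,::-1];cv2.imwrite('pics/c7.png',cv2.resize(a,None,fx=2.9,fy=2.9,interpolation=cv2.INTER_CUBIC))
E
```

```text
False 18.55 [ 0.60757224 -0.00952919 -0.00132991] [0.25573539 0.37021179 0.58720919]
False 19.6417 [ 0.55962585 -0.00948656 -0.00224445] [-0.04438159 -0.80561042 -0.17365158]
```

View pics/c7.png

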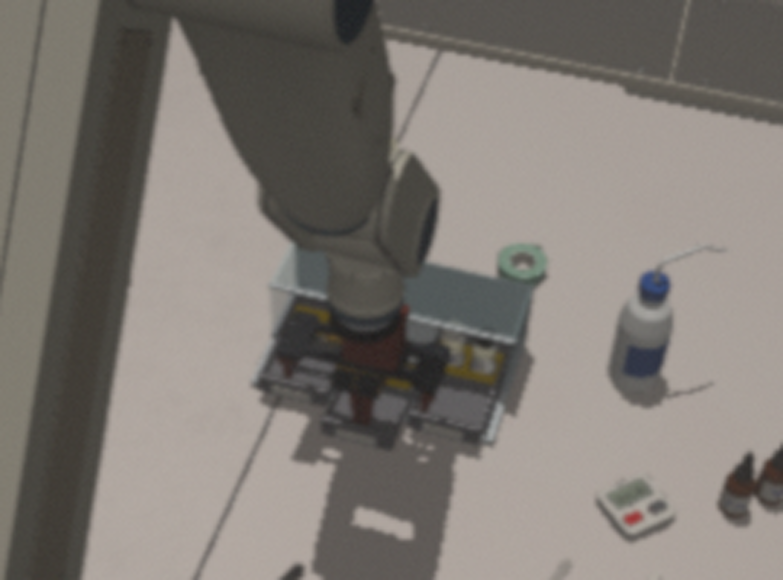

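The tray is following the finger: its lip, near pixel (360,430), stands ahead of its neighbours. I'll keep pulling to the stop.

```bash
python3 - <<'E'
from h import *
x=bot.line_to([0.482,-0.0095,-0.002],v=0.05,until_force=8)
bot.pause(0.3)
s=readout.get_state();print(x,s['clock'],s['ee_pos'],s['force'])
bot.line_to([s['ee_pos'][0]+.014,-0.0095,-0.002],v=0.06)
bot.line_to([s['ee_pos'][0]+.014,-0.0095,0.14],v=0.15)
bot.line_to([0.44,-0.0095,0.26],v=0.25)
f=optics.grab_frame('wrist');save(f,'w5.png')
s=readout.get_state();print(s['clock'],s['ee_pos'],s['force'])
vv,uu=np.mgrid[0:384,0:512];P=world(f,uu.ravel(),vv.ravel())
Q=P[(P[:,2]>.036)&(P[:,2]<.047)&(P[:,0]>.45)&(P[:,0]<.60)]
for lo,hi in [(.04,.12),(-.05,.03),(-.14,-.06)]:
    q=Q[(Q[:,1]>lo)&(Q[:,1]<hi)]
    if len(q): print(len(q),np.percentile(q[:,0],[0,5,50,100]),q[:,1].min(),q[:,1].max())
f=optics.grab_frame('side');a=f['image'][50:250,130:400,::-1];cv2.imwrite('pics/c8.png',cv2.resize(a,None,fx=2.9,fy=2.9,interpolation=cv2.INTER_CUBIC))
E
```

```text
True 21.1417 [ 0.49762186 -0.00953252 -0.00231864] [ 0.36574641  0.23477224 -0.28919657]
23.375 [ 0.43973334 -0.00948109  0.2585291 ] [ 0.0745779  -0.63347798 -0.24405884]
424 [0.47490941 0.47530542 0.47893215 0.48457197] -0.04920575724670472 0.02921511796204005
```

View pics/w5.png

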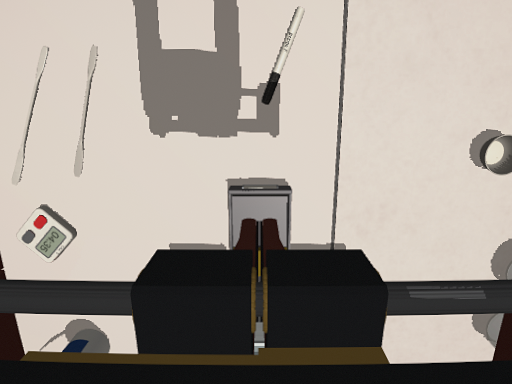

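View pics/c8.png

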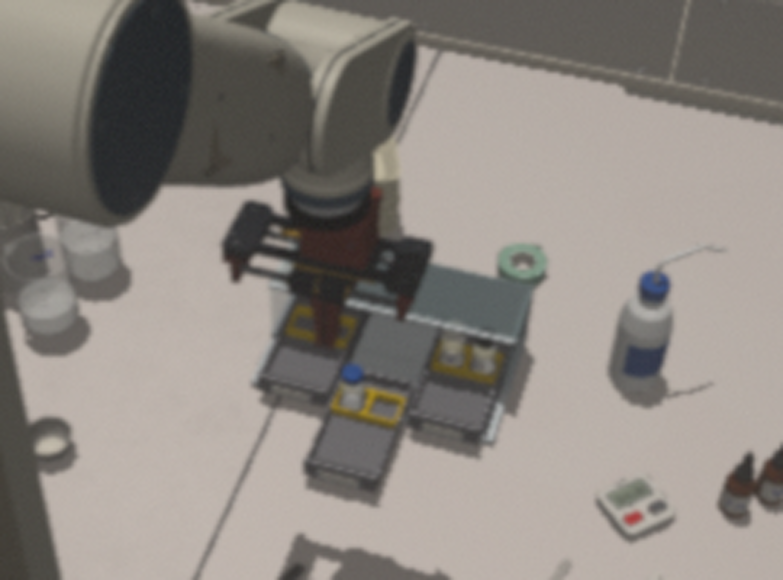

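```bash
python3 - <<'E'
from h import *
order.hand_in();print(readout.get_state()['clock'])
E
```

```text
the job is handed in; nothing more can be done
the job is handed in; nothing more can be done
```

The empty tray is home, the sample tray stands at its stop with the blue-capped vial upright, and I handed the job in at about 23 s of the 48 s allowed.

**First push missed:** the shut fingertips sit about 29 mm above the reported TCP, so the first push passed over the empty tray's lip. It touched nothing and moved nothing. Both the wrist and side cameras showed the offset, and I lowered the TCP to allow for it.

**Empty tray:** pushed home until the 10 N force stop. Its front then measured x = 0.575 m, level with the other two.

**Sample tray:** I hooked the shut fingertips behind the rubber strip and drew the tray out at 0.05 m/s until the 8 N force stop. I then backed off the strip and lifted clear.

**Last checks:**
- The sample tray's front was at x = 0.475 m, about 100 mm out.
- The last side picture shows the blue vial upright in its holder. The spare tray and its two vials and the bystanders in view look unmoved.
- After the final pull I judged the two closed trays only from the side picture, because the gripper hid them from the wrist camera.
- I did not measure the bystanders again, and the dropper is only partly in that picture, so I have no distances for them.

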